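# Load the board under the microscope and key in the shot

### The arm

A 7-joint arm with a two-finger parallel gripper is mounted at the origin on the work surface. World frame = base frame: x ahead of the robot, y to its left, z up, the work surface at z = 0. Lengths are in m, angles in rad, forces in N, time in s.
With the tool pointing down it reaches from about 0.425 to 0.925 m from the base axis. Payload 6.8 kg.
Tool frame: the origin (TCP) lies on the front face of the gripper's body, between the roots of the fingers; the fingertips stand 73 mm ahead of it and the grasp point (between the pads) lies 54 mm ahead of it (env.nose_length is the distance from the TCP to the fingertips, in m); z points along the fingers, y is the line along which they close (so a half turn about z gives the same grasp; the last joint's range is limited). The gripper opens to 85 mm and grips with 20 to 120 N. Pads are 22 mm wide; open, the fingers measure 114 mm over their backs; the gripper's body (76 mm by 85 mm) begins 54 mm behind the grasp point. The pads swing forward as they close: fully open they stand 13 mm farther back than shut.
Start: joints at [1.053, 0.477, 0.022, 1.555, -0.011, 1.109, -0.083], TCP at [0.269, -0.619, 0.304] pointing down, gripper open.
Joint ranges: [-2.96, 2.96], [-0.34, 2.1], [-1.41, 1.46], [0.24, 2.44], [-1.37, 4.51], [0.17, 1.92], [-2.96, 2.96]. Speed limits (rad/s): [2.39, 2.39, 3.14, 3.14, 3.14, 3.14, 3.14].

### API

Orientations are given as a unit quaternion [w, x, y, z].
In Python, from cell import env, kin, camera, calibration, job gives the robot as it stands. The module is installed in compiled form; this text tells all that it offers. Calls block until the motion is done:
- env.reach(position, orientation): joint-space move of the TCP to a pose.
- env.movel(position, velocity=0.15, rot=None, stop_force=None): straight line of the TCP; rot=None keeps the orientation; velocity is the mean speed in m/s. With stop_force (N) it stops when the force on the tool has changed by that much, and returns True; else False.
- env.goto_joints(angles): joint-space move.
- env.grip(opening, f_grip=None): finger opening in m; f_grip is the grip in N (None keeps the last); returns when the fingers have stopped.
- env.dwell(seconds).
- kin.inverse_kinematics(position, orientation): joint angles nearest the present ones, or None.
- env.get_state(): the state.
- camera(name): name is "scene" or "top"; returns (picture, depth): 420x560x3 uint8, blue, green, red; 420x560 float32, m along the optical axis (not along the pixel's ray), 0 where there is no reading.
- calibration(name): a dict with "fx", "fy", "cx", "cy" (pixels), "rvec" (rotation vector, rad) and "tvec" (3), from world to camera coordinates, as OpenCV has them. Camera axes: x right, y down, z forward; pixel columns grow to the right and rows downward; lengths in m; the calibration is good to about 2 mm. A picture is of the moment at which its call begins. calibration takes no time and is no camera call.
A pose or a line that the arm cannot do raises env.PlanningError and nothing moves.
- job.job_done(): hands the job in; it is judged then, once.
The state is a dict: "time": time; "qpos": joint angles; "joint_velocities": joint speeds; "joint_torque": joint torques, N m; "tcp_pos": TCP position; "orientation": TCP orientation; "force": force on the tool from outside, world axes, zero at the start; "torque": the same for the moment, N m; "opening": finger opening in m; "gripper_force": force on a finger pad.
Only numpy, scipy, OpenCV 4.12 (cv2) and the standard library are available. Lean on these libraries where they do the work, as an engineer would, in place of code of your own. Each camera call takes 0.05 s, during which the arm holds its last target. There are 200 camera calls.

### The job

Draw the circuit board holder out from under the instrument riser and slide it fully home under the microscope, jaw end first, flat between the rails up to the stop with its handle sticking out, and let go of it. Then, on the console, press down fully and release the square key, next the long bar key and last the round key, one at a time, never pressing the cross-shaped key. Leave the jar, the spool and the hand meter where they are.

Things in the scene. Friction and masses are not known exactly. Their poses are not given: they have to be found in the camera images.
- holder: circuit board holder, loose, 0.35 kg, 200 mm long in all. Aluminium plate 120 (along its x) x 80 (y) x 12 mm with a copper board clamped flat on it; origin at the centre of the plate's underside, z up. At the +x end of the plate stands a tall steel jaw, at the -x end a straight black handle bar sticks out. Set down flat it rests on the plate's underside.
- holder_jaw (a point): middle of the top edge of the holder's tall jaw, a steel block 14 (holder x) x 44 (holder y) mm whose top is 48 mm and foot 12 mm above the plate's underside, centred 50 mm towards +x of the holder's origin
- holder_handle (a point): good grip point inside the holder's handle bar, 112 mm towards -x of the holder's origin. The bar is 18 mm wide (holder y), lies 10 to 26 mm above the plate's underside and runs from 60 to 140 mm towards -x.
- riser: fixed grey instrument riser with a bench meter on top; origin: centre of its footprint, 125 (x) x 150 (y) mm. Roof underside 52 mm, meter top 118 mm above the bench; walls at both sides and at +x, open only at -x. The holder starts on the bench, handle pushed under the roof, jaw end sticking out; only about 85 mm of it shows.
- scope_home (a point): point on the microscope's deck under the lens, 25 mm above the bench: the holder's origin belongs here, its x axis along this x axis, handle out to -x. Two guide rails 8 mm high run along x, inner faces at y = -44 and +44 mm, from x = -58 to +60 mm, flared at -x; a stop bar 14 mm high has its near face at x = +61 mm.
- microscope: fixed white stereo microscope, 0.34 m high, origin on the bench under the lens axis, same axes as scope_home. Deck 25 mm thick, x -62 to +143 mm, y -82 to +192 mm. Lens underside 115 mm above the bench; the head round it has radius 41 mm (eyepieces to +x). Pillar at x 45, y 145 mm; arm from pillar to head 205 mm above the bench.
- console: fixed grey key console, slab 180 x 180 x 22 mm carrying four key modules; origin at the centre of its underside
- key_square_top (a point): centre of the top face of the square key of the console: 34 x 34 mm square, plain white cap. At rest it is 50 mm above the bench. Keys sit in a 2 by 2 layout 76 mm apart, in any arrangement; caps stand 20 mm above their flat black bases. x and y axes are the console's.
- key_square (a joint): how far the square key is pressed, m: 0 at rest, 0.008 fully down (about 6 N); springs back.
- key_bar_top (a point): centre of the top face of the bar key of the console: long narrow bar 18 (x) x 56 (y) mm, plain white cap. At rest it is 50 mm above the bench. Keys sit in a 2 by 2 layout 76 mm apart, in any arrangement; caps stand 20 mm above their flat black bases. x and y axes are the console's.
- key_bar (a joint): how far the bar key is pressed, m: 0 at rest, 0.008 fully down (about 6 N); springs back.
- key_round_top (a point): centre of the top face of the round key of the console: disc of 36 mm diameter, plain white cap. At rest it is 50 mm above the bench. Keys sit in a 2 by 2 layout 76 mm apart, in any arrangement; caps stand 20 mm above their flat black bases. x and y axes are the console's.
- key_round (a joint): how far the round key is pressed, m: 0 at rest, 0.008 fully down (about 6 N); springs back.
- key_cross_top (a point): centre of the top face of the cross key of the console: plus-shaped, 46 mm across, arms 14 mm wide, plain white cap. At rest it is 50 mm above the bench. Keys sit in a 2 by 2 layout 76 mm apart, in any arrangement; caps stand 20 mm above their flat black bases. x and y axes are the console's.
- key_cross (a joint): how far the cross key is pressed, m: 0 at rest, 0.008 fully down (about 6 N); springs back.
- jar: bystander: closed jar, 54 mm diameter, 75 mm high, origin at its underside
- spool: bystander: metal spool on end, 68 mm diameter, 50 mm high, origin at its underside
- meter: bystander: hand-held meter lying flat, 160 x 78 x 34 mm, origin at its underside

How it is judged:
By the outcome, as a careful person would: the job done as asked, in the order asked, and still so for the second after the job is handed in, with the robot touching nothing.
It also fails if it takes over 72 s, if anything falls off the work surface, if the arm or the gripper's body presses on something with over 40 N, if the wrist force passes 120 N, or if a joint passes its speed limit or range.

## Working session

There is one attempt and no reset: what is moved stays moved. The work goes in short steps, each a Python script; the robot and the scene stay as the last script left them, time stands still between calls to the robot, and variables do not carry over. Pictures are saved under pics/ and viewed, at most 10 in all, crops included, and the job is handed in when it is done.

```bash
mkdir -p pics; cat > h.py <<'E'
import numpy as np, cv2
from cell import env, kin, camera, calibration, job
def cloud(name, D):
    c=calibration(name); R=cv2.Rodrigues(np.array(c["rvec"],float))[0]; t=np.array(c["tvec"],float).ravel()
    v,u=np.mgrid[0:D.shape[0],0:D.shape[1]]
    P=np.stack([(u-c["cx"])/c["fx"]*D,(v-c["cy"])/c["fy"]*D,D],-1)
    return (P-t)@R
E
python3 - <<'E'
from h import *
for n in("top","scene"):
    I,D=camera(n); np.savez(f"{n}0.npz",I=I,D=D); cv2.imwrite(f"pics/{n}0.png",cv2.resize(I,(800,600)))
    c=calibration(n);R=cv2.Rodrigues(np.array(c["rvec"],float))[0];print(n,c["fx"],-R.T@np.array(c["tvec"]).ravel())
print(env.get_state())
E
```

```text
top 544.4891565729654 [0.3265282  0.01526844 1.45723937]
scene 436.735324903033 [1.23335472 0.12521389 0.75631041]
{'time': 0.1, 'qpos': array([ 1.05287634,  0.47770687,  0.02235827,  1.55635139, -0.01149755,
        1.10931951, -0.08308202]), 'joint_velocities': array([ 5.61204768e-04, -2.44463458e-03, -3.45138848e-05, -3.17762575e-03,
       -5.80028877e-04,  5.79346027e-04,  2.36385265e-04]), 'joint_torque': array([ 4.57263552e-03, -5.97769582e+01,  1.61414132e+00, -2.81957406e+01,
        1.28562329e-02,  4.96326669e-03, -2.14706682e-05]), 'tcp_pos': array([ 0.26877096, -0.61872486,  0.30303074]), 'orientation': array([-7.95353130e-04,  9.79076399e-01,  2.03491322e-01, -2.31487328e-04]), 'force': array([ 1.0586562 ,  1.07865006, -0.23512896]), 'torque': array([ 0.03268535,  0.04191934, -0.01257919]), 'gripper_force': 0.0, 'opening': 0.08540860501739578}
```

View pics/top0.png

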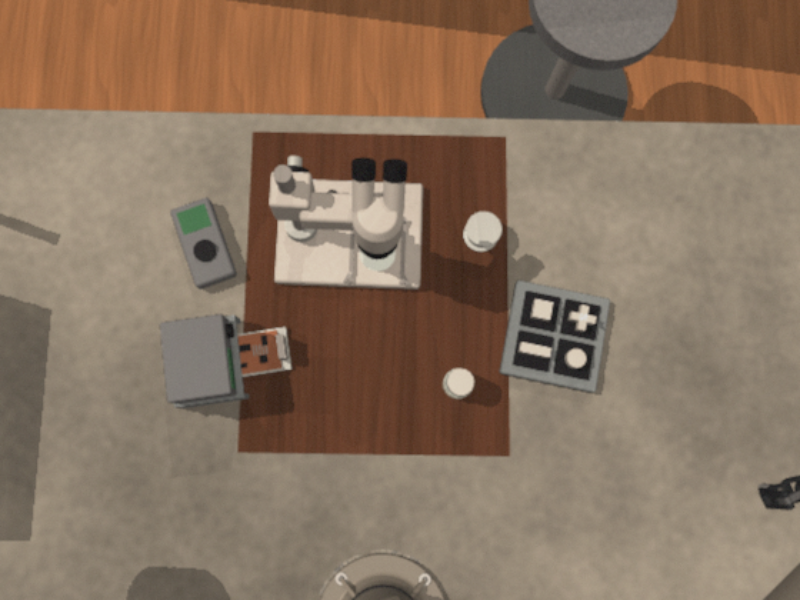

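View pics/scene0.png

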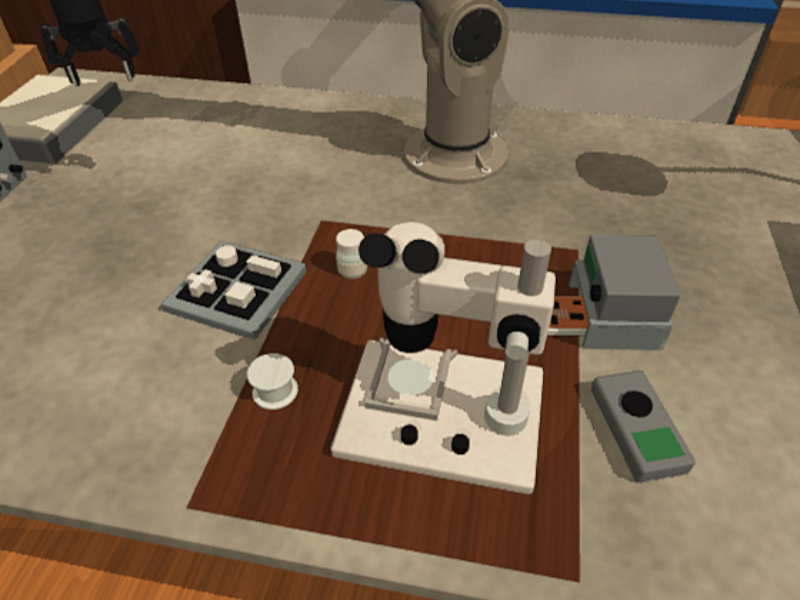

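Top view (800×600): the riser is at (200,358) and opens toward world −y, with the jaw at (283,348). The microscope is at (378,235) with +x pointing away from the robot. Console keys: square (542,308), cross (582,318), bar (534,350), round (576,358). The jar is at (459,383), the spool at (483,231), and the arm is clear of everything.

```bash
python3 - <<'E'
from h import *
d=np.load("top0.npz");I,D=d["I"],d["D"];P=cloud("top",D);x,y,z=P[...,0],P[...,1],P[...,2]
def box(n,a,m):
    u0,v0,u1,v1=[int(k*.7) for k in a]
    M=np.zeros(D.shape,bool);M[v0:v1,u0:u1]=1;M&=m&(D>0)
    q=P[M];r=cv2.minAreaRect((q[:,:2]*1000).astype(np.float32));print(n,len(q),"mean",q.mean(0).round(4),"rect",np.round(r[0],1),np.round(r[1],1),round(r[2],2))
box("bench",(300,300,420,440),z<.1)
box("console",(490,270,620,400),(z>.012)&(z<.06))
for n,a in dict(sq=(525,292,560,324),cr=(564,300,602,336),bar=(512,336,556,364),rd=(560,342,594,374)).items(): box(n,a,(z>.043)&(z<.06))
box("metertop",(150,300,250,410),(z>.105)&(z<.13))
box("riser",(150,300,250,410),(z>.03)&(z<.13))
box("jaw",(270,320,300,380),(z>.04)&(z<.06))
box("plate",(236,320,300,380),(z>.006)&(z<.06))
box("deck",(260,170,430,295),(z>.018)&(z<.032))
box("stand",(430,360,485,405),(z>.06)&(z<.09));box("spool",(455,200,510,255),(z>.04)&(z<.06))
box("bystander meter",(165,190,240,290),(z>.02)&(z<.05))
d=np.load("scene0.npz");I2,D2=d["I"],d["D"]
Q=cloud("scene",D2);
def box2(n,a,m):
    u0,v0,u1,v1=[int(k*.7) for k in a];M=np.zeros(D2.shape,bool);M[v0:v1,u0:u1]=1;M&=m&(D2>0)
    q=Q[M];r=cv2.minAreaRect((q[:,:2]*1000).astype(np.float32));print(n,len(q),q.mean(0).round(4),np.round(r[0],1),np.round(r[1],1),round(r[2],2))
zz=Q[...,2]
box2("s deck",(325,330,550,495),(zz>.018)&(zz<.03)); box2("s rails",(360,335,460,420),(zz>.029)&(zz<.036)); box2("s stop",(355,390,450,425),(zz>.035)&(zz<.045))
a=cv2.resize(I[110:300,100:320],(800,690))[:600];cv2.imwrite("pics/c1.png",a)
cv2.imwrite("pics/c2.png",cv2.resize(I2[225:350,220:400],(800,556)))
E
```

```text
bench 8193 mean [4.425e-01 4.820e-02 1.000e-04] rect [444.4  49. ] [260.3 225.5] 0.9
console 4500 mean [ 0.5069 -0.3128  0.0284] rect [ 509.9 -313.7] [184.9 181.3] 78.97
sq 169 mean [ 0.5537 -0.2852  0.049 ] rect [ 554.3 -284.8] [34.8 36.1] 79.24
cr 163 mean [ 0.5394 -0.3603  0.0491] rect [ 539.4 -359.5] [41.1 39.4] 32.45
bar 150 mean [ 0.4789 -0.2711  0.0493] rect [ 479.2 -270.9] [54.9 18.9] 78.96
rd 153 mean [ 0.4652 -0.3448  0.0487] rect [ 465.6 -345. ] [33.6 34.2] 86.45
metertop 2603 mean [0.4466 0.3283 0.1166] rect [448.5 325.8] [141.  120.6] 9.11
riser 3237 mean [0.4438 0.3199 0.1069] rect [447.8 325.5] [150.4 125.1] 9.12
jaw 92 mean [0.4761 0.1923 0.0471] rect [476.7 192.6] [44.1 14.1] 10.76
plate 1120 mean [0.4691 0.2297 0.0191] rect [476.5 220.2] [112.6 109.6] 6.76
deck 3688 mean [0.6651 0.0692 0.024 ] rect [698.6  74.3] [274.1 206.3] 88.32
stand 286 mean [ 0.4166 -0.1314  0.0744] rect [ 417.4 -131.8] [45.7 47.1] 1.18
spool 486 mean [ 0.7046 -0.1778  0.0487] rect [ 705.2 -177.6] [66.1 66.1] 29.63
bystander meter 1707 mean [0.6711 0.3479 0.0328] rect [672.8 349.7] [161.   78.8] 21.53
s deck 9098 [0.7222 0.0721 0.026 ] [705.  74.] [275.4 207. ] 88.52
s rails 531 [0.6755 0.0201 0.033 ] [668.3  19.9] [141.5 140.4] 7.42
s stop 277 [0.7271 0.021  0.0392] [714.3  18.9] [ 45.1 106.3] 3.89
```

View pics/c1.png

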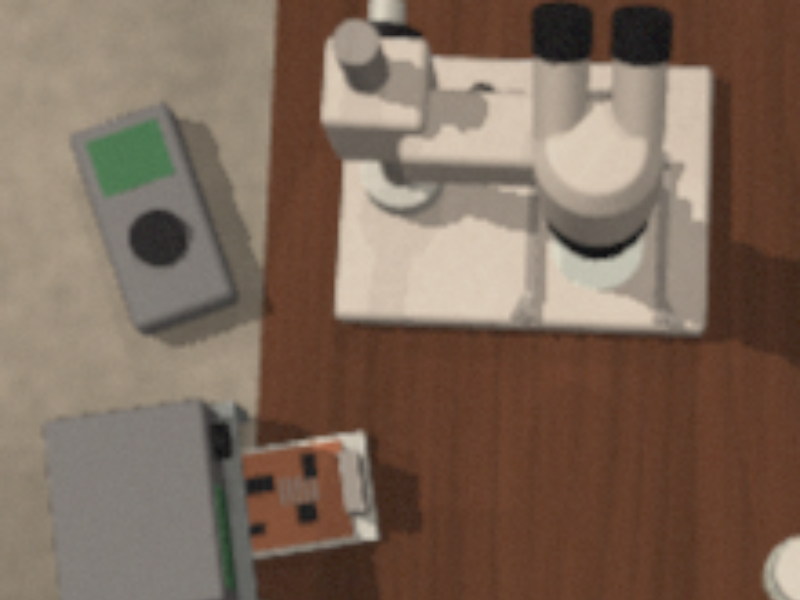

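View pics/c2.png

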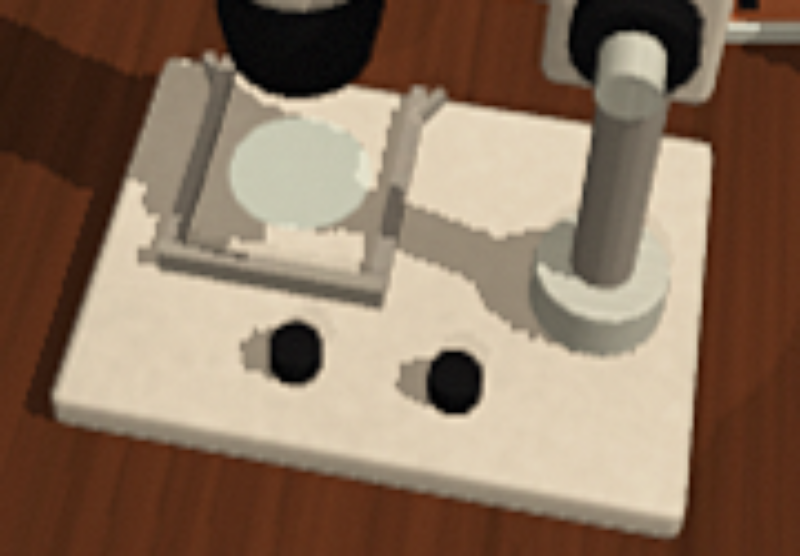

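The crops show the plate and jaw sticking out of the riser at about 9–10° tilt. The rails, flares and stop are clear, and the lane under the lens is free. Both cameras put scope home at about (0.66, 0.020), yaw −1.6°. Next I'll pull the holder out by its jaw.

```bash
cat >> h.py <<'E'
from scipy.spatial.transform import Rotation
def down(deg):
    a=np.radians(deg); y=np.array([np.cos(a),np.sin(a),0]); z=np.array([0,0,-1.]); x=np.cross(y,z)
    q=Rotation.from_matrix(np.stack([x,y,z],1)).as_quat(); return q[[3,0,1,2]]
def st(m=""):
    s=env.get_state(); print(m,round(s["time"],2),s["tcp_pos"].round(4),"F",s["force"].round(1),"op",round(s["opening"],4),"gf",round(s["gripper_force"],1),"q7",s["qpos"][6].round(2))
E
python3 - <<'E'
from h import *
p=np.array([.4767,.1926,0]); o=down(-80)
env.reach(p+[0,0,.20],o); st("above")
env.movel(p+[0,0,.096],.15); st("at")
env.grip(0.0,60); st("grip")
d=np.array([np.cos(np.radians(-80.7)),np.sin(np.radians(-80.7)),0])
g=env.get_state()["tcp_pos"]
env.movel(g+.20*d+[0,0,.002],.12); st("pulled")
env.movel(g+.20*d+[0,0,-.001],.05)
env.grip(.06); c=env.get_state()["tcp_pos"]
env.movel(c+[0,0,.12],.25)
env.reach([.47,-.1,.3],down(-60)); st()
I,D=camera("top");np.savez("top1.npz",I=I,D=D);cv2.imwrite("pics/t1.png",cv2.resize(I[170:330,100:350],(800,512)))
E
```

```text
above 3.07 [0.4772 0.1919 0.2   ] F [ 0.1 -0.1  0.4] op 0.0854 gf 0.0 q7 -2.21
at 3.91 [0.4771 0.1929 0.0966] F [0.5 0.4 0.8] op 0.0854 gf 0.0 q7 -2.34
grip 4.57 [0.4769 0.1925 0.0964] F [-0.5 -1.6  5.7] op 0.0129 gf 59.5 q7 -2.35
pulled 6.38 [ 0.5091 -0.0041  0.0984] F [ 0.3 -0.1 -4.2] op 0.0128 gf 58.4 q7 -1.95
 8.43 [ 0.4696 -0.0997  0.2987] F [ 0.2 -1.  -0.2] op 0.0601 gf 0.0 q7 -1.16
```

View pics/t1.png

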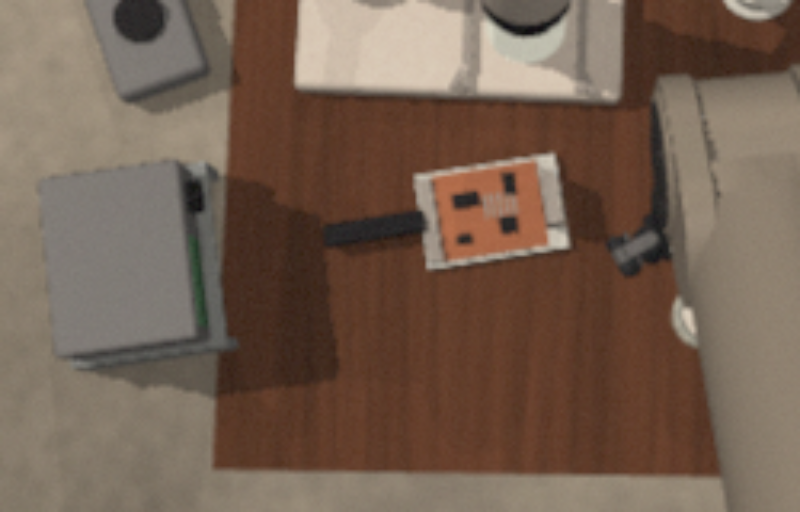

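The holder is fully out, flat, with its handle free; in the crop the handle runs from (328,237) to (422,222). I'll measure its pose and grip the handle.

```bash
cat > m.py <<'E'
from h import *
def holder(f,zb=0.0,roi=(170,330,195,290)):
    d=np.load(f);I=d["I"].astype(int);P=cloud("top",d["D"]);z=P[...,2]-zb
    M=np.zeros(z.shape,bool);M[roi[0]:roi[1],roi[2]:roi[3]]=1;M&=(d["D"]>0)
    h=P[M&(z>.006)&(z<.06)&(P[...,1]>-.04)]; hb=P[M&(I.sum(2)<150)&(z>.018)&(z<.032)]
    return h,hb
E
python3 - <<'E'
from m import *
h,_=holder("top1.npz",roi=(205,258,200,282))
pr=lambda n,q:(lambda r:print(n,len(q),np.round(r[0],1),np.round(r[1],1),round(r[2],2),q[:,2].mean().round(4)))(cv2.minAreaRect((q[:,:2]*1000).astype(np.float32)))
pr("all",h)
pr("jaw",h[h[:,2]>.042])
pr("handle",h[(h[:,1]>.140)])
pr("plate",h[(h[:,1]<.120)&(h[:,2]<.03)])
q=h[h[:,1]>.14];l=cv2.fitLine((q[:,:2]*1000).astype(np.float32),cv2.DIST_L2,0,.01,.01).ravel();print(l,np.degrees(np.arctan2(l[1],l[0])))
E
```

```text
all 1602 [516.2  80.6] [140.3 214.6] 1.9 0.017
jaw 88 [510.2  -3. ] [43.7 13.7] 10.33 0.0471
handle 140 [513.6 164.1] [140.4  45.1] 3.57 0.0219
plate 1298 [516.8  46.4] [138.  146.2] 1.19 0.014
[9.9758428e-01 6.9466352e-02 4.8616293e+02 1.6233028e+02] 3.9833367
```

```bash
python3 - <<'E'
from m import *
h,_=holder("top1.npz",roi=(205,258,200,282)); h=h[(h[:,0]<.56)]
pr=lambda n,q:(lambda r:print(n,len(q),np.round(r[0],1),np.round(r[1],1),round(r[2],2),q[:,2].mean().round(4)))(cv2.minAreaRect((q[:,:2]*1000).astype(np.float32)))
pr("all",h)
q=h[(h[:,1]>.125)]
pr("handle",q); print(q[:,0].min(),q[:,0].max())
pr("plate",h[(h[:,1]<.108)&(h[:,2]<.03)])
l=cv2.fitLine((q[:,:2]*1000).astype(np.float32),cv2.DIST_HUBER,0,.01,.01).ravel();print(l,np.degrees(np.arctan2(l[1],l[0])))
E
```

```text
all 1578 [501.   81.4] [115.3 215.8] 0.02 0.0171
handle 178 [502.1 156.5] [116.5  58.7] 3.57 0.0228
0.4432912810517941 0.5586259599186276
plate 1244 [504.1  41.4] [134.1 110.4] 87.16 0.0138
[ 2.1421279e-01 -9.7678703e-01  4.8119843e+02  1.5450278e+02] -77.630646
```

```bash
python3 - <<'E'
from h import *
p=np.array([.4828,.1567,0])
env.reach(p+[0,0,.16],down(9.7)); st("above")
env.movel(p+[0,0,.078],.12); env.grip(0,120); st("grip")
g=env.get_state()["tcp_pos"]; z0=g[2]
env.movel([g[0],g[1],z0+.065],.12); st("lift")
env.movel([.45,.11,z0+.065],.15,rot=down(50))
env.movel([.435,.06,z0+.065],.15,rot=down(88.4)); st("rot")
u=np.array([np.cos(np.radians(-1.6)),np.sin(np.radians(-1.6)),0])
tgt=np.array([.660,.0202,0])-.112*u
a=tgt-.115*u; env.movel([a[0],a[1],z0+.065],.15); env.dwell(.2); st("pre"); print("z0",z0)
for n in("top","scene"):
    I,D=camera(n);np.savez(n+"2.npz",I=I,D=D)
    cv2.imwrite(f"pics/{n}2.png",I if n=="top" else cv2.resize(I[100:350,180:480],(720,600)))
E
```

```text
above 9.61 [0.4834 0.1556 0.1601] F [-0.  -0.9  0.5] op 0.0602 gf 0.0 q7 -0.8
grip 10.92 [0.4836 0.157  0.0788] F [ 0.6 -0.7  6. ] op 0.0149 gf 117.7 q7 -0.93
lift 11.62 [0.4831 0.1565 0.1431] F [-0.7 -0.5 -4.2] op 0.0155 gf 117.3 q7 -0.82
rot 13.28 [0.4352 0.0604 0.1438] F [ 0.9  0.4 -3. ] op 0.0153 gf 117.2 q7 0.49
pre 13.86 [0.4332 0.0274 0.144 ] F [ 0.   0.  -2.9] op 0.0152 gf 117.3 q7 0.57
z0 0.07877792041356359
```

View pics/scene2.png

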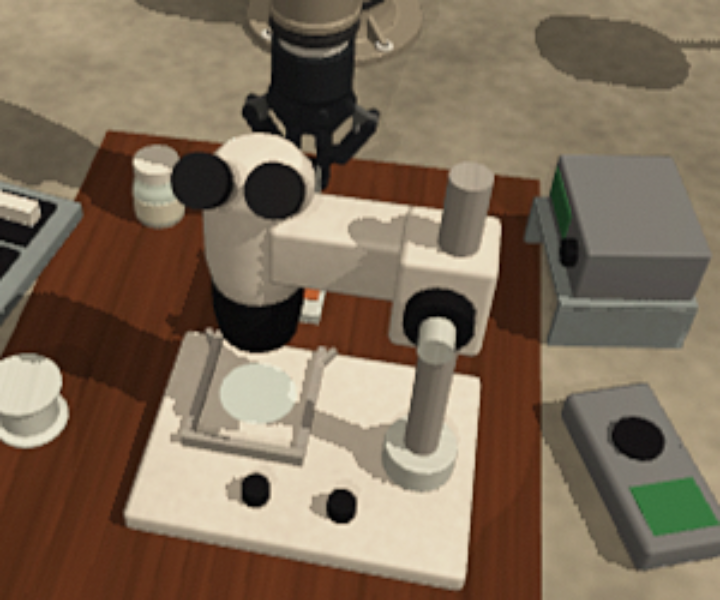

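View pics/top2.png

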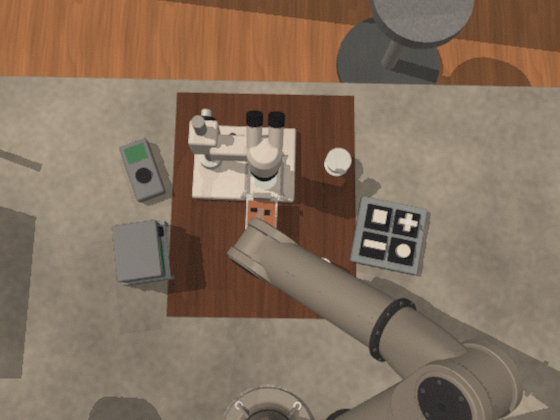

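The holder is gripped straight and sits in front of the deck, with the jaw near top (260,197). I'll measure tilt and lateral position from depth.

```bash
python3 - <<'E'
from h import *
d=np.load("top2.npz");P=cloud("top",d["D"]);I=d["I"].astype(int)
W=P[188:232,238:286].reshape(-1,3); C=I[188:232,238:286].reshape(-1,3)
u=np.array([np.cos(np.radians(-1.6)),np.sin(np.radians(-1.6))]);n=np.array([-u[1],u[0]])
s=(W[:,:2]-[.66,.0202]); a=s@u*1000; b=s@n*1000; z=W[:,2]*1000
pl=(z>60)&(z<125)
jaw=pl&(z>103); print("jaw",jaw.sum(),a[jaw].min(),a[jaw].max(),b[jaw].min(),b[jaw].max(),z[jaw].mean(),b[jaw].mean())
cu=pl&(C[:,2]-C[:,0]>60)&(z<90)
A=np.c_[a[cu],b[cu],np.ones(cu.sum())];k=np.linalg.lstsq(A,z[cu],rcond=None)[0];print("board",cu.sum(),"tilt deg x,y",np.degrees(k[:2]),z[cu].mean(),a[cu].min(),a[cu].max(),b[cu].min(),b[cu].max())
r=cv2.minAreaRect(np.c_[a,b][jaw].astype(np.float32));print(r)
q=pl&~jaw;print("plate b at a>-170:",b[q&(a<-80)].min(),b[q&(a<-80)].max(),a[pl].max())
E
```

```text
jaw 103 -75.3320144662806 -59.91712140847171 -17.08306454023644 23.881403592010784 109.99047740659752 3.2180585036527285
board 429 tilt deg x,y [-1.06889463  0.25741412] 76.24487610516556 -139.75736356626376 -73.79588189324944 -33.479287579634885 36.7284940804618
((-68.06144714355469, 3.383411407470703), (15.434001922607422, 40.43566131591797), 2.4606480598449707)
plate b at a>-170: -37.63592624207159 42.43284821259734 -56.803648874998714
```

```bash
python3 - <<'E'
from h import *
z0=.0788
u=np.array([np.cos(np.radians(-1.6)),np.sin(np.radians(-1.6)),0]);n=np.array([-u[1],u[0],0])
H=np.array([.660,.0202,0])-.109*u-.0015*n   # commanded tcp when home
P=lambda a,z:H+a*u+[0,0,z0+z]
o=down(87.4)
env.movel(P(-.115,.043),.1,rot=o)
env.movel(P(-.038,.043),.12); st("over")
print(env.movel(P(-.038,.025),.04,stop_force=8)); st("low")
print(env.movel(P(.012,.0255),.04,stop_force=12)); st("slid"); env.dwell(.2); st()
for c in("top","scene"):
    I,D=camera(c);np.savez(c+"3.npz",I=I,D=D)
I=np.load("scene3.npz")["I"];cv2.imwrite("pics/s3.png",cv2.resize(I[200:340,230:390],(686,600)))
E
```

```text
over 15.12 [0.5122 0.0229 0.1217] F [ 1.1 -0.1 -4.2] op 0.0152 gf 117.3 q7 0.59
True
low 15.63 [0.5123 0.0226 0.1029] F [-0.7 -1.2  5.5] op 0.0152 gf 118.7 q7 0.57
True
slid 16.6 [0.5509 0.0224 0.104 ] F [-2.9 -1.1  6.2] op 0.0155 gf 118.7 q7 0.62
 16.8 [0.5509 0.0224 0.104 ] F [-1.7 -0.3  6.1] op 0.0154 gf 118.7 q7 0.62
```

View pics/s3.png

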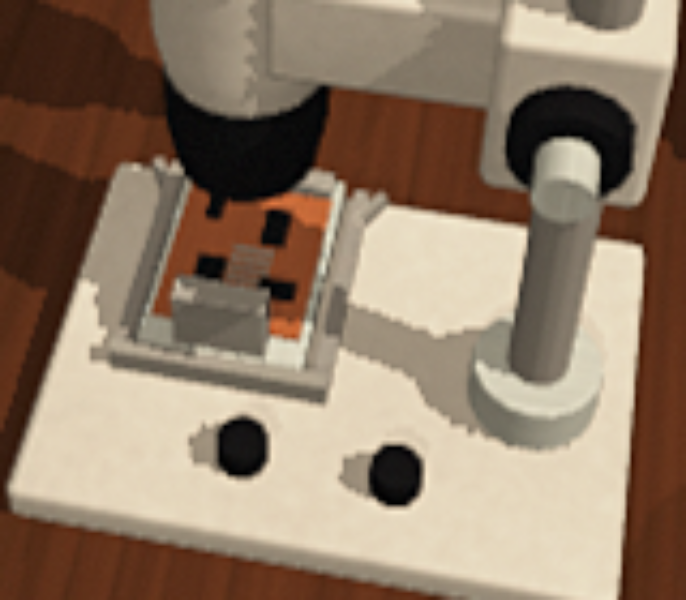

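The holder lies between the rails with its front edge at the stop bar, around (220,370). I'll give it a firmer push to confirm, then release and check.

```bash
python3 - <<'E'
from h import *
u=np.array([np.cos(np.radians(-1.6)),np.sin(np.radians(-1.6)),0])
g=env.get_state()["tcp_pos"]
print(env.movel(g+.015*u,.03,stop_force=25)); st("push")
g=env.get_state()["tcp_pos"]
env.grip(.05); st("open")
env.movel(g+[0,0,.09],.2); env.reach([.46,-.12,.32],down(30)); st("away")
for c in("top","scene"):
    I,D=camera(c);np.savez(c+"4.npz",I=I,D=D)
I=np.load("scene4.npz")["I"];cv2.imwrite("pics/s4.png",cv2.resize(I[200:340,230:390],(686,600)))
d=np.load("scene4.npz");Q=cloud("scene",d["D"]);I=d["I"].astype(int)
s=(Q[...,:2]-[.66,.0202]);n=np.array([-u[1],u[0]]);a=s@u[:2]*1000;b=s@n*1000;z=Q[...,2]*1000
def pr(m,t):
    q=np.c_[a,b][m];r=cv2.minAreaRect(q.astype(np.float32));print(t,len(q),np.round(r[0],1),np.round(r[1],1),round(r[2],1),z[m].mean())
R=(abs(b)<70)&(a>-60)&(a<100)
pr(R&(z>69)&(z<78)&(abs(b)<40)&(a>20),"jawtop")
cu=R&(I[...,2]-I[...,0]>60)&(abs(b)<40)
A=np.c_[a[cu],b[cu],np.ones(cu.sum())];k=np.linalg.lstsq(A,z[cu],rcond=None)[0];print("board",cu.sum(),"tilt",np.degrees(k[:2]),"z",z[cu].mean())
st_=R&(z>36)&(z<42)&(a>52)&(abs(b)<30);print("stop a range",a[st_].min() if st_.any() else 0,a[st_].max() if st_.any() else 0)
E
```

```text
True
push 17.21 [0.5515 0.0226 0.104 ] F [-2.9 -2.5  7.5] op 0.0152 gf 118.9 q7 0.62
open 17.63 [0.5506 0.0222 0.1031] F [-0.5 -0.1  0.1] op 0.0503 gf 0.0 q7 0.62
away 19.09 [ 0.4599 -0.1196  0.3191] F [-1.   0.5 -0.4] op 0.0499 gf 0.0 q7 0.29Traceback (most recent call last):
  File "<stdin>", line 16, in <module>
  File "<stdin>", line 14, in pr
IndexError: boolean index did not match indexed array along axis 1; size of axis is 1120 but size of corresponding boolean axis is 560
```

View pics/s4.png

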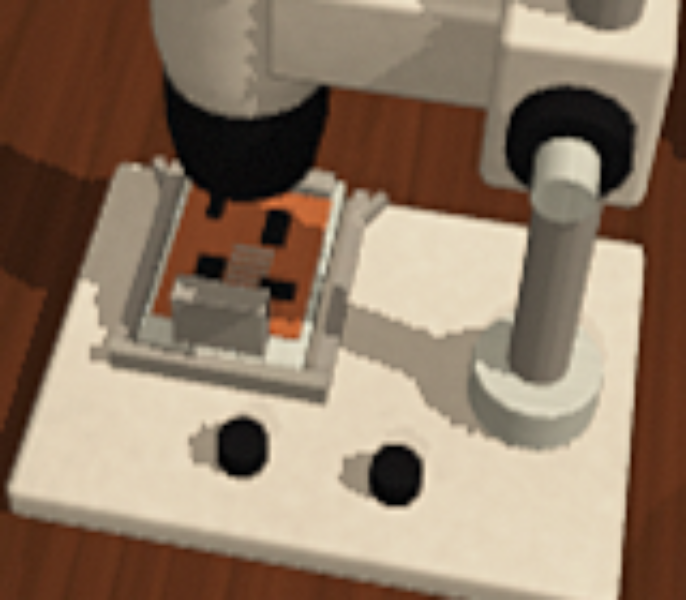

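The holder lies flat between the rails against the stop, and the 25 N push moved it only 0.6 mm. Now the keys, with a numeric check of the holder first.

```bash
python3 - <<'E'
from h import *
u=np.array([np.cos(np.radians(-1.6)),np.sin(np.radians(-1.6))]);n=np.array([-u[1],u[0]])
d=np.load("scene4.npz");Q=cloud("scene",d["D"]);I=d["I"].astype(int)
s=Q[...,:2]-[.66,.0202];a=s@u*1000;b=s@n*1000;z=Q[...,2]*1000;R=(abs(b)<70)&(a>-60)&(a<100)
m=R&(z>69)&(z<80)&(abs(b)<40)&(a>20)&(a<70);r=cv2.minAreaRect(np.stack([a[m],b[m]],1).astype(np.float32));print("jaw",m.sum(),r,z[m].mean())
cu=R&(I[...,2]-I[...,0]>60)&(abs(b)<40)
k=np.linalg.lstsq(np.c_[a[cu],b[cu],np.ones(cu.sum())],z[cu],rcond=None)[0];print("tilt",np.degrees(k[:2]),z[cu].mean())
t=R&(z>36)&(z<42)&(a>50)&(abs(b)<30);print("stop",t.sum(),np.percentile(a[t],[2,50,98]))
env.grip(0,40)
o=down(78.97-0)
for k,p in dict(sq=(.554,-.285),bar=(.479,-.271),rd=(.4655,-.345)).items():
    p=np.array([*p,0])
    if k=="sq": env.reach(p+[0,0,.17],o)
    else: env.movel(p+[0,0,.16],.2)
    env.movel(p+[0,0,.130],.15); st(k)
    print(env.movel(p+[0,0,.104],.03,stop_force=16)); st(" dn")
    env.dwell(.2); st(" hold"); env.movel(p+[0,0,.16],.1)
st("end")
E
```

```text
jaw 161 ((53.31768035888672, -1.006551742553711), (17.46866226196289, 44.13115692138672), 0.5129894614219666) 73.54928433898641
tilt [-327.73693131   55.60508697] -64.74040376797915
stop 200 [51.14628394 65.51332389 72.6296511 ]
sq 21.1 [ 0.5539 -0.2845  0.1304] F [-0.2  0.4 -0.1] op 0.0001 gf 0.0 q7 1.06
True
 dn 21.7 [ 0.5546 -0.2851  0.1147] F [-3.4  0.6 10.5] op 0.0001 gf 5.0 q7 1.05
 hold 21.9 [ 0.5545 -0.2851  0.1147] F [-2.5  0.6 11.3] op -0.0003 gf 5.2 q7 1.05
bar 23.39 [ 0.4794 -0.2706  0.1295] F [ 1.2 -0.1  1. ] op 0.0001 gf 0.0 q7 1.03
True
 dn 23.99 [ 0.4796 -0.2711  0.1146] F [-4.6 -0.8 11.5] op 0.0001 gf 5.6 q7 1.01
 hold 24.19 [ 0.4796 -0.2711  0.1146] F [-3.4 -0.5 12.8] op -0.0001 gf 6.2 q7 1.01
rd 25.68 [ 0.4654 -0.3437  0.1294] F [-1.   0.3  0. ] op 0.0004 gf 0.0 q7 1.17
True
 dn 26.28 [ 0.4661 -0.3452  0.1147] F [-2.8  0.4 10.2] op -0.0001 gf 5.3 q7 1.16
 hold 26.48 [ 0.466  -0.3451  0.1146] F [-2.1  0.6 12. ] op -0.0003 gf 5.7 q7 1.16
end 27.09 [ 0.4652 -0.3452  0.16  ] F [-0.1 -0.4  0.3] op 0.0001 gf 0.0 q7 1.2
```

```bash
python3 - <<'E'
from h import *
for f in("scene","top"):
    d=np.load(f+"4.npz");Q=cloud(f,d["D"]);I=d["I"].astype(int);x,y,z=Q[...,0],Q[...,1],Q[...,2]*1000
    m=(d["D"]>0)&(x>.59)&(x<.74)&(abs(y-.02)<.038)&(I[...,2]-I[...,0]>50)&(z>30)&(z<46)
    k=np.linalg.lstsq(np.c_[x[m],y[m],np.ones(m.sum())],z[m],rcond=None)[0] if m.sum()>20 else 0
    h=(d["D"]>0)&(x>.515)&(x<.585)&(abs(y-.02)<.03)&(z>40)&(z<60)
    print(f,m.sum(),k if m.sum()<=20 else np.degrees(k[:2]/1000),z[m].mean(),"handle",h.sum(),z[h].mean(),y[h].mean(),x[h].min() if h.any() else 0)
job.job_done()
E
```

```text
scene 636 [ 0.18496821 -0.21765892] 40.31404873536867 handle 0 nan nan 0
top 311 [-1.12674398 -0.07527613] 37.98096366064653 handle 170 49.82534402330833 0.02242499536969787 0.5192153506250322
the job is handed in; nothing more can be done<stdin>:7: RuntimeWarning: Mean of empty slice.
  ret = ret.dtype.type(ret / rcount)
```

The job is handed in at about 27 s: the holder is home under the microscope, flat against the stop and let go, and the square, bar and round keys were each pressed fully down and released in that order, with no contact with the cross key, jar, spool or hand meter planned or noticed.

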